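# Eject a radio module from its test fixture and set it in the inspection carrier

### The job

The gold radio module sits sunk in its snug test fixture. Press the fixture's blue tab down until it bottoms on its stop and keep bearing on it firmly there for about a second (around 12 N, and never push on the fixture with more than 25 N), so that the lever's other end tips up and lifts the module; then let go of the tab, take the raised module out from above and set it down, not drop it, flat in the recess of the black inspection carrier. Leave the bottle, tweezers, spool and jar where they are.

Things in the scene. Friction and masses are not known exactly. Their poses are not given: they have to be found in the camera images.
- fixture: Aluminium test fixture fixed to the bench. Origin on the bench under the pocket's centre; z up, -x points to the lever's tab. Base plate 150 x 76 x 8 mm; block 74 (x) by 64 (y) mm, flat top at z = 51 mm, four screw heads at its corners 3 mm higher. Pocket 46.4 (x) by 32.4 (y) mm, floor at z = 24 mm; a lever passes through its -x wall, pivoted at x = -52, z = 20 mm.
- ejector (a joint): Angle (rad) of the ejector lever. 0: tab up, toe low; it grows as the tab is pressed; rigid stop at 0.36, where the toe has raised the module about 15 mm, its top 14 mm above the block. Stiff friction hinge: some 5 to 6 N on the tab moves it, and it stays where left, even under the module. The first 0.06 rad or so are free play.
- tab (a point): Centre of the top face of the blue press tab (36 mm along the lever by 34 by 6 mm) on the lever's outer end. In the fixture's frame it is at x = -114, z = 54 mm with the lever at 0, and at about x = -122, z = 30 mm at the stop; the tab's top tilts from 10 degrees one way (outer end higher) to 10 degrees the other.
- lever: The steel ejector lever with the blue tab, 10 mm wide; origin on its pivot, x towards the pocket (level at joint value 0), y parallel to the fixture's y. Its toe, a 12 mm roller, lies 52 mm from the pivot under the middle of the module.
- module: Gold radio module, a rigid box 44 (x) by 30 (y) by 26 (z) mm, about 80 g, white top with two flush round sockets. Origin at the centre of its underside. It starts in the fixture's pocket, top 1 mm below the block's, x axes parallel. Once raised it can be gripped across its 30 mm width (the fixture's y) by its uppermost 10 mm or so.
- carrier: Black plastic inspection carrier fixed to the bench, base 90 (x) by 76 (y) by 6 mm; origin at the centre of its underside. Its recess with green floor is 52 (x) by 38 (y) mm, floor at z = 6 mm, rim at z = 14 mm, rim wall 10 mm thick. The module goes in flat, white top up, its long side along the carrier's x, either way round.
- bottle: Bystander: amber bottle, 38 mm in diameter, 85 mm tall; origin at the centre of its underside.
- tweezers: Bystander: tweezers lying on the bench, 125 mm long (x), about 13 mm wide, 8 mm high; origin on the bench below the middle.
- spool: Bystander: red spool standing on its flange, 48 mm in diameter, 34 mm tall; origin at the centre of its underside.
- jar: Bystander: small clear jar with white cap, 44 mm in diameter, 45 mm tall; origin at the centre of its underside.
Mind the look-alikes: they are no part of the job. Of the things that look like the carrier, take the one that is nearest to the robot's base at the start.

How it is judged:
On the way, in this order (a step that is already met when the one before it is completed fails the run):
1. the lever is at its stop (0.34 rad or more) with the fingers bearing on the tab with more than 8 N for 0.4 s (value of joint ejector above 0.34 rad and contact force between lever and the fingers above 8 N), for 0.4 s.
2. the tab is let go and the module stands raised in the pocket (contact force between lever and the fingers below 0.1 N and z of module in the frame of fixture above 0.034 m), for 0.2 s.
3. the module is gripped and taken out above the fixture (z of module in the frame of fixture above 0.055 m and contact force between module and the fingers above 1 N), for 0.2 s.
At the end, for the whole second after the job is handed in: The module lies flat (within 3.5 degrees, white top up) on the floor of the carrier's recess, within 7 mm of its centre and its long side along the recess, at rest and let go (horizontal distance between module and carrier below 0.007 m and z of module in the frame of carrier between 0.004 and 0.008 m and angle between module's own z axis and vertical below 0.06 rad and angle between the x axis of module and the x axis of carrier, either way round below 0.35 rad and linear speed of module below 0.01 m/s); the robot touches nothing.
It fails at once if the fixture or its tab is pushed with more than 25 N (contact force between fixture and the fingers above 25 N or contact force between fixture and the arm above 25 N).
It fails at once if the module is let fall over the carrier from more than 20 mm above its seat (horizontal distance between module and carrier below 0.07 m and z of module in the frame of carrier above 0.026 m and contact force between module and anything else below 0.02 N).
It fails at once if a bystander is moved by more than 15 mm (distance of any of bottle, tweezers, spool, jar from where it was at the start of the episode above 0.015 m).
It also fails if it takes over 67 s, if anything falls off the work surface, if the arm or the gripper's body presses on something with over 40 N, if the wrist force passes 120 N, or if a joint passes its speed limit or range.

### The arm

A 6-joint arm with a two-finger parallel gripper is mounted at the origin on the work surface. World frame = base frame: x ahead of the robot, y to its left, z up, the work surface at z = 0. Lengths are in m, angles in rad, forces in N, time in s.
With the tool pointing down it reaches from about 0.375 to 0.9 m from the base axis. Payload 3.1 kg.
Tool frame: the origin (TCP) lies between the finger pads; the fingertips stand 22 mm ahead of it and the grasp point (between the pads) lies 3 mm ahead of it; z points along the fingers, y is the line along which they close (so a half turn about z gives the same grasp; the last joint's range is limited). The gripper opens to 87 mm and grips with 3 to 60 N. Pads are 19 mm wide; open, the fingers measure 117 mm over their backs; the gripper's body (75 mm by 190 mm) begins 51 mm behind the grasp point.
Start: joints at [-1.379, 0.527, 1.433, -0, 1.181, -0.178], TCP at [0.226, -0.582, 0.224] pointing down, gripper open.
Joint ranges: [-3.08, 3.08], [-0.75, 2.2], [0.22, 2.44], [-1.43, 4.57], [0, 2.65], [-2.85, 2.85]. Speed limits (rad/s): [2.79, 2.79, 3.14, 3.14, 3.14, 3.14].

### API

Orientations are given as a unit quaternion [x, y, z, w].
In Python, from rig import robot gives the robot as it stands.
- The arm moves only by the tool move_arm, never from a script. Its argument "series" is text: rows parted by semicolons, each of 6 numbers parted by spaces: the shift along the tool's x, y, z in mm, then the turn, a rotation vector about the tool's x, y, z in degrees. In form: dx dy dz ax ay az; .... A call has 1 to 8 rows; each row is the pose to reach, as a shift and turn from the pose commanded when the call began, along the tool's axes at that moment; what a row does not reach only later rows make up. A row lasts 1/12 s, in which the tool goes at most 41.7 mm and 7.16 degrees, less where a joint would pass 70% of its speed; a pose out of reach is approached as far as the arm can. A call with a gripper value outside its range is refused whole. "jaw" is the opening, from 0 (shut) to 1 (fully open), set as the call begins (left out, the last holds). The fingers move at their own pace and stop on an object; "newtons" is the grip in N (left out, the last holds). Time passes only in rows, so rows that repeat a pose let the fingers close. It gives the time, the measured TCP pose, the force, the opening and the grip force at its end, in the units of the state.
- robot.get_obs(): the state, without advancing time (a new reading comes with each control period).
- robot.camera(name): name is "scene" or "top"; returns a dict with "img" (480x640x3 uint8, red, green, blue), "mtx" (3x3 intrinsics, pixels), "world_to_cam" (4x4, takes a point from world to camera coordinates). Camera axes: x right, y down, z forward; pixel columns grow to the right and rows downward; lengths in m; the calibration is good to about 2 mm. A picture is of the moment at which its call begins. There is no depth.
- robot.hand_in(): hands the job in; it is judged then, once.
Trained networks look in a picture, given as the dict that the camera call returned (one of the last four; its "shot" number tells which), for a name from the list of things; names that differ only in an ending like _2 or _b are one class to them, and where a whole thing is asked for, a point or a joint stands for the part that bears it (a point fixed in the world has none). Each returns a list of dicts, best first, with "p" (0 to 1); they miss things now and then, are a little off and sometimes report something else, mostly with a low value. They report only what shows in the picture. A call takes as long as a camera call. They do not tell look-alikes from the thing itself.
- robot.search_frame(picture, thing): "xyz" ([x, y, z] in m, in world coordinates, good to about 4 mm: the middle of the surface that is visible of it).
- robot.tip_of(picture, thing): "xyz" ([x, y, z] in m, in world coordinates, good to about 4 mm: a listed point, or the origin of a listed thing).
The state is a dict: "time": time; "q": joint angles; "joint_velocities": joint speeds; "joint_torque": joint torques, N m; "position": TCP position; "tool_rot": TCP orientation; "ft_force": force on the tool from outside, world axes, zero at the start; "moment": the same for the moment, N m; "grip_width": finger opening in m; "grip_force": force on a finger pad.
Only numpy, scipy, OpenCV 4.12 (cv2) and the standard library are available. Lean on these libraries where they do the work, as an engineer would, in place of code of your own. Each camera call takes 0.05 s, during which the arm holds its last target. There are 200 camera calls.

## Working session

There is one attempt and no reset: what is moved stays moved. The work goes in short steps, Python scripts to look and compute and a tool call to move; the robot and the scene stay as the last step left them, time stands still between calls to the robot, and variables do not carry over. Pictures are saved under pics/ and viewed, at most 14 in all, crops included, and the job is handed in when it is done.

Besides the shell and the picture viewer there is one more tool, called after ">>>" in YAML: its name, and indented under it one key for each argument. move_arm: Moves the arm, as the interface text tells. Its arguments: {"type":"object","properties":{"series":{"type":"string"},"jaw":{"type":"number"},"newtons":{"type":"number"}},"required":["series"]}

```bash
mkdir -p pics
cat > h.py <<'E'
import numpy as np,cv2
from rig import robot
def px(c,p):
    q=c["world_to_cam"]@np.append(p,1); u=c["mtx"]@q[:3]; return (u[:2]/u[2]).round(0)
def ray(c,uv,z):
    T=np.linalg.inv(c["world_to_cam"]); d=T[:3,:3]@np.linalg.inv(c["mtx"])@np.array([*uv,1.]); o=T[:3,3]
    return o+d*(z-o[2])/d[2]
def save(c,n): cv2.imwrite(f"pics/{n}.png",c["img"][:,:,::-1])
E
python3 - <<'E'
from h import *
o=robot.get_obs();print(o["time"],o["position"],o["tool_rot"],o["ft_force"])
for n in("scene","top"):
    c=robot.camera(n);save(c,n+"0");T=np.linalg.inv(c["world_to_cam"]);print(n,T[:3,3].round(3))
    for t in("fixture","tab","lever","module","carrier","bottle","tweezers","spool","jar"):
        for f in("tip_of","search_frame"):
            if f=="search_frame" and t not in("carrier","module","tab"): continue
            for r in getattr(robot,f)(c,t)[:4]:
                print(t,f[:3],round(r["p"],2),np.round(r["xyz"],3),px(c,r["xyz"]))
E
```

```text
0.0 [ 0.22635454 -0.58177814  0.22316742] [ 9.82863833e-01  1.84329830e-01 -8.89362960e-06 -1.09517842e-03] [-0.25795712 -0.24939295  0.3252811 ]
scene [ 0.948 -0.498  0.824]
fixture tip 0.97 [ 0.539 -0.166 -0.002] [219. 321.]
tab tip 0.66 [ 0.43  -0.2    0.053] [156. 290.]
tab sea 0.65 [ 0.436 -0.195  0.055] [161. 289.]
lever tip 0.58 [ 0.494 -0.181  0.017] [194. 309.]
module tip 0.56 [ 0.545 -0.171  0.029] [218. 315.]
module sea 0.79 [ 0.542 -0.169  0.052] [215. 307.]
carrier tip 0.96 [0.54  0.484 0.001] [382. 134.]
carrier tip 0.95 [ 0.584  0.19  -0.001] [338. 212.]
carrier tip 0.88 [0.724 0.227 0.003] [403. 226.]
carrier tip 0.8 [ 0.82   0.098 -0.   ] [418. 289.]
carrier sea 0.98 [0.722 0.219 0.01 ] [401. 226.]
carrier sea 0.95 [0.823 0.091 0.004] [418. 290.]
carrier sea 0.9 [0.586 0.185 0.003] [338. 213.]
carrier sea 0.79 [0.539 0.478 0.01 ] [381. 132.]
bottle tip 0.66 [0.68  0.017 0.002] [335. 285.]
tweezers tip 0.77 [ 0.383 -0.003 -0.002] [211. 231.]
spool tip 0.64 [ 0.642  0.352 -0.   ] [394. 179.]
jar tip 0.89 [ 0.622 -0.338 -0.002] [192. 422.]
top [0.533 0.055 1.352]
fixtur
[... 291 characters left out ...]
]
module sea 0.49 [ 0.542 -0.162  0.052] [413. 258.]
carrier tip 0.88 [ 0.537  0.482 -0.003] [145. 253.]
carrier tip 0.76 [ 0.576  0.193 -0.003] [264. 240.]
carrier tip 0.64 [0.724 0.229 0.001] [251. 179.]
carrier tip 0.57 [ 0.819  0.097 -0.002] [306. 143.]
carrier sea 0.97 [0.538 0.485 0.003] [143. 253.]
carrier sea 0.85 [0.816 0.095 0.006] [307. 143.]
carrier sea 0.8 [0.573 0.193 0.003] [264. 242.]
carrier sea 0.66 [0.721 0.226 0.007] [252. 180.]
bottle tip 0.78 [ 0.687  0.016 -0.002] [338. 197.]
tweezers tip 0.6 [0.379 0.004 0.001] [340. 324.]
spool tip 0.82 [ 0.643  0.352 -0.003] [200. 211.]
spool tip 0.17 [ 0.578  0.192 -0.001] [264. 240.]
jar tip 0.79 [ 0.624 -0.343 -0.002] [485. 226.]
```

View pics/scene0.png

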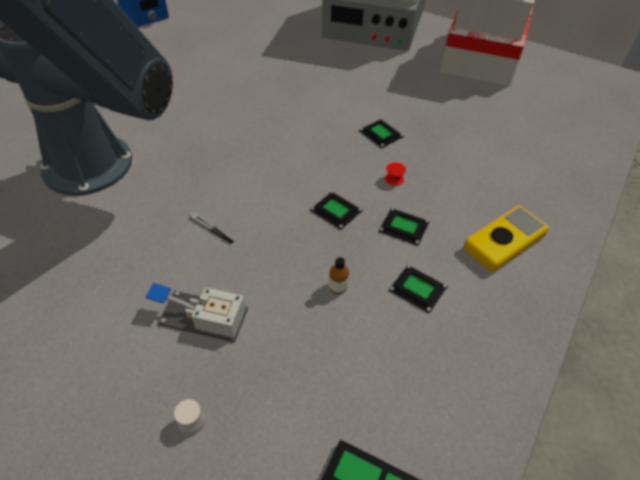

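Run:
```python
import cv2
i=cv2.imread("pics/top0.png");a=cv2.resize(i[100:340,120:520],None,fx=2,fy=2,interpolation=cv2.INTER_CUBIC);cv2.imwrite("pics/top0c.png",a)
```

```text
(no output)
```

View pics/top0c.png

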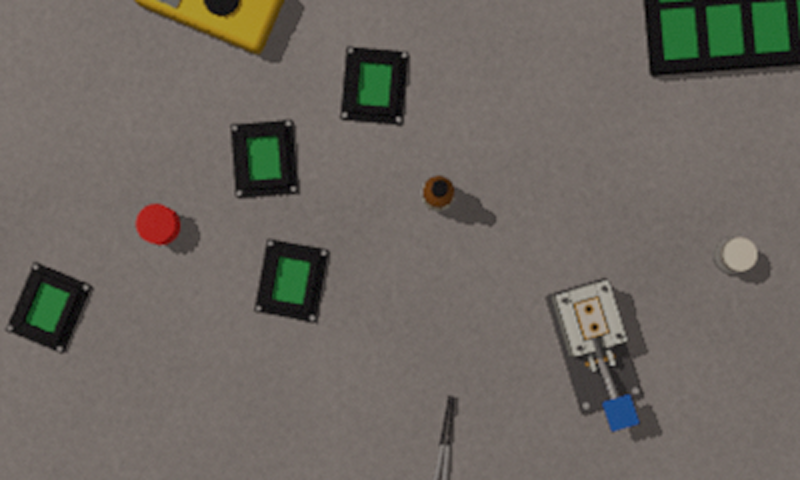

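```bash
cat >> h.py <<'E'
def blobs(c,lo,hi,z,amin=40):
    hsv=cv2.cvtColor(c["img"],cv2.COLOR_RGB2HSV); m=cv2.inRange(hsv,np.array(lo),np.array(hi))
    out=[]
    for k in cv2.findContours(m,cv2.RETR_EXTERNAL,cv2.CHAIN_APPROX_NONE)[0]:
        if cv2.contourArea(k)<amin: continue
        P=np.array([ray(c,p,z)[:2] for p in k[:,0].astype(float)])*1000
        (cx,cy),(w,h),a=cv2.minAreaRect(P.astype(np.float32))
        if w<h: a+=90; w,h=h,w
        out.append((cx,cy,w,h,(a+90)%180-90))
    return out
E
python3 - <<'E'
from h import *
for n in("top","scene"):
    c=robot.camera(n)
    for l,lo,hi,z in(("green",(45,100,60),(80,255,255),.006),("blue",(100,150,60),(125,255,255),.054),("white",(10,5,165),(40,70,255),.051)):
        for b in blobs(c,lo,hi,z): 
            if b[2]<120: print(n,l,np.round(b,1))
E
```

```text
top green [536.2 482.9  52.9  36.3 -20.4]
top green [576.8 188.9  52.7  38.1  -8.5]
top green [724.4 225.8  49.1  38.9   1.9]
top green [818.5  94.6  49.1  39.    1.5]
top green [ 891.3 -274.6   62.5   42.4    5.3]
top green [ 896.5 -330.    63.1   42.4    5.2]
top green [ 902.4 -385.5   62.3   42.8    6.3]
top green [ 908.  -441.1   62.8   42.7    5.8]
top green [ 961.8 -267.4   62.3   42.4    5.6]
top green [ 967.4 -322.9   62.6   42.9    6.3]
top green [ 973.  -378.4   62.5   42.6    5.5]
top green [ 978.5 -433.9   62.7   42.9    5.8]
top blue [ 433.  -202.1   35.7   33.    19.9]
top white [ 620.6 -339.    34.5   33.2   46.1]
scene green [ 933.6 -238.6   25.5    9.9   32.6]
scene green [ 885.9 -263.4   64.2   44.     6. ]
scene green [818.4  98.6  54.4  35.3  -3.6]
scene green [724.4 231.1  54.   34.8   7.1]
scene green [576.6 193.   52.5  35.7  -8.6]
scene green [535.1 487.4  50.5  35.1 -23. ]
scene blue [ 436.5 -202.2   35.2   31.5   16.1]
scene white [ 625.1 -339.4   36.8   36.5  -47.8]
scene white [ 549.  -187.8   48.9   11.3   18. ]
scene white [ 570.3 -153.7   33.1   10.5  -72.3]
scene white [ 543.4 -165.1   39.7   25.1   18.2]
scene white [ 533.9 -141.8   47.7   11.5   18.5]
```

>>> move_arm:
  series: "164 -140 45 0 0 3.2; 164 -140 45 0 0 3.2; 164 -140 45 0 0 3.2; 328 -280 103 0 0 3.2; 328 -280 103 0 0 3.2; 328 -280 103 0 0 3.2; 328 -280 103 0 0 3.2; 328 -280 103 0 0 3.2"
  jaw: 0
  newtons: 20

```text
time: 2.07
position: [0.3809, -0.2953, 0.1478]
tool_rot: [0.988, 0.156, 0.0, 0.0]
ft_force: [0.4, 0.0, 0.6]
grip_width: 0.0415
grip_force: 0.0
```

>>> move_arm:
  series: "0 0 0 0 0 0; 0 0 0 0 0 0; 0 0 0 0 0 0"

```text
time: 2.32
position: [0.3808, -0.2975, 0.1483]
tool_rot: [0.988, 0.157, 0.0, 0.001]
ft_force: [0.5, -0.6, 0.2]
grip_width: 0.0217
grip_force: 0.0
```

>>> move_arm:
  series: "38 -38 20 0 0 0; 77 -76 20 0 0 0; 77 -76 20 0 0 0; 77 -76 20 0 0 0; 77 -76 20 0 0 0; 77 -76 20 0 0 0"

```text
time: 2.82
position: [0.4303, -0.2028, 0.1284]
tool_rot: [0.988, 0.156, 0.001, 0.001]
ft_force: [0.2, -0.4, -0.3]
grip_width: 0.0007
grip_force: 0.0
```

Run:
```python
from h import *
o=robot.get_obs();print(o["time"],o["position"],o["ft_force"],o["grip_width"])
c=robot.camera("scene");p=o["position"];print(px(c,p),px(c,p-[0,0,.022]))
u=px(c,p-[0,0,.03]).astype(int);a=c["img"][u[1]-90:u[1]+90,max(0,u[0]-110):u[0]+130,::-1]
cv2.imwrite("pics/a.png",cv2.resize(a,None,fx=3,fy=3,interpolation=cv2.INTER_CUBIC));print(u)
```

```text
2.8167 [ 0.43031536 -0.20284408  0.12842393] [ 0.20763481 -0.41115799 -0.27406989] 0.0006879019435280876
[145. 266.] [148. 274.]
[150 277]
```

View pics/a.png

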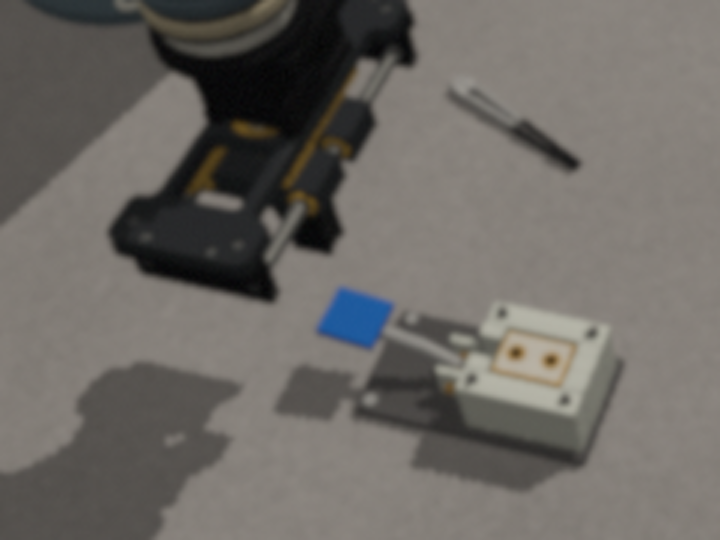

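>>> move_arm:
  series: "0 0 30 0 0 0; 0 0 46 0 0 0; 0 0 46 0 0 0; 0 0 46 0 0 0"

```text
time: 3.2
position: [0.4292, -0.2019, 0.0817]
tool_rot: [0.988, 0.156, -0.0, -0.0]
ft_force: [0.2, -0.3, 0.4]
grip_width: 0.0001
grip_force: 0.0
```

>>> move_arm:
  series: "0 0 2 0 0 0; 0 0 4 0 0 0; 0 0 6 0 0 0; 0 0 8 0 0 0; 0 0 10 0 0 0"

```text
time: 3.62
position: [0.4301, -0.2008, 0.0722]
tool_rot: [0.988, 0.157, 0.0, 0.0]
ft_force: [0.7, 0.6, 0.1]
grip_width: 0.0006
grip_force: 0.0
```

>>> move_arm:
  series: "0 0 1 0 0 0; 0 0 2 0 0 0; 0 0 3 0 0 0; 0 0 4 0 0 0"

```text
time: 3.95
position: [0.4299, -0.2006, 0.0679]
tool_rot: [0.988, 0.157, 0.0, 0.0]
ft_force: [-0.3, 0.1, 0.1]
grip_width: 0.0002
grip_force: 0.0
```

Run:
```python
from h import *
o=robot.get_obs();p=o["position"];print(o["time"],p,o["ft_force"])
c=robot.camera("scene")
u=px(c,p-[0,0,.02]).astype(int);a=c["img"][u[1]-60:u[1]+80,max(0,u[0]-90):u[0]+110,::-1]
cv2.imwrite("pics/b.png",cv2.resize(a,None,fx=4,fy=4,interpolation=cv2.INTER_CUBIC));print(u)
```

```text
3.95 [ 0.42986078 -0.20056081  0.06785091] [-0.28424787  0.09568547  0.08355806]
[157 292]
```

View pics/b.png

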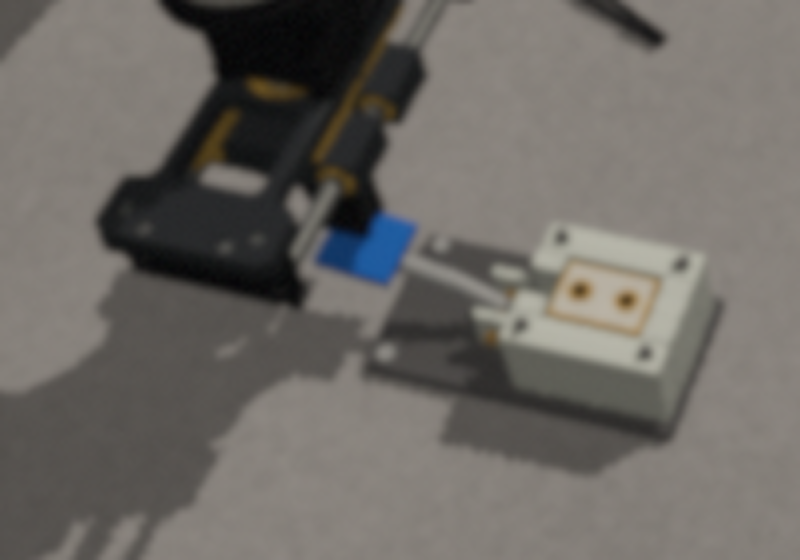

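>>> move_arm:
  series: "0 0 1 0 0 0; 0 0 2 0 0 0; 0 0 3 0 0 0; 0 0 4 0 0 0; 0 0 5 0 0 0"

```text
time: 4.42
position: [0.4299, -0.2007, 0.0628]
tool_rot: [0.988, 0.157, 0.0, 0.0]
ft_force: [-0.3, 0.0, 0.1]
grip_width: 0.0003
grip_force: 0.0
```

Run:
```python
from h import *
o=robot.get_obs();p=o["position"];print(o["time"],p,o["ft_force"])
c=robot.camera("scene")
for t in("tab",): 
  for r in robot.tip_of(c,t)[:2]: print(r["p"],np.round(r["xyz"],3),px(c,r["xyz"]))
for z in(.054,.045): print(np.round(blobs(c,(100,150,40),(125,255,255),z),1))
s,k=np.sin(np.radians(18)),np.cos(np.radians(18));R=np.array([[k,-s,0],[s,k,0],[0,0,1]])
for n,ctr,dx,dy in(("tab0",np.array([.4346,-.2002,.054]),18,17),("tip",p-[0,0,.022],9.5,15)):
  print(n,[tuple(px(c,ctr+R@np.array([a*dx,b*dy,0])/1000)) for a,b in((1,1),(1,-1),(-1,-1),(-1,1))])
u=px(c,p-[0,0,.022]).astype(int);a=c["img"][u[1]-40:u[1]+40,max(0,u[0]-50):u[0]+50,::-1]
cv2.imwrite("pics/b2.png",cv2.resize(a,None,fx=6,fy=6,interpolation=cv2.INTER_CUBIC));print(u)
```

```text
4.4167 [ 0.42985223 -0.20065382  0.06283835] [-0.33373743  0.04503969  0.08924427]
0.69 [ 0.431 -0.201  0.055] [156. 290.]
[[ 436.6 -203.2   34.3   31.5   19.2]]
[[ 430.6 -199.7   34.7   31.8   19.2]]
tab0 [(np.float64(171.0), np.float64(286.0)), (np.float64(163.0), np.float64(301.0)), (np.float64(145.0), np.float64(297.0)), (np.float64(153.0), np.float64(282.0))]
tip [(np.float64(166.0), np.float64(289.0)), (np.float64(159.0), np.float64(302.0)), (np.float64(149.0), np.float64(300.0)), (np.float64(156.0), np.float64(287.0))]
[158 294]
```

View pics/b2.png

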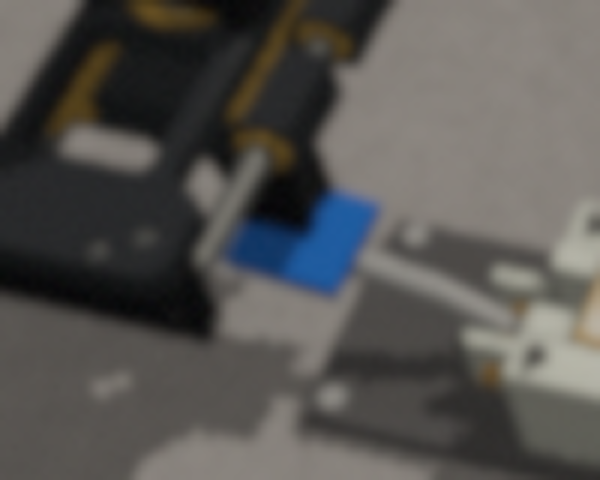

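>>> move_arm:
  series: "0 0 1 0 0 0; 0 0 2 0 0 0; 0 0 3 0 0 0; 0 0 4 0 0 0"

```text
time: 4.85
position: [0.4298, -0.2006, 0.0588]
tool_rot: [0.988, 0.157, 0.0, 0.0]
ft_force: [0.1, 0.1, -0.1]
grip_width: 0.0003
grip_force: 0.0
```

>>> move_arm:
  series: "0 0 1 0 0 0; 0 0 2 0 0 0; 0 0 3 0 0 0; 0 0 4 0 0 0"

```text
time: 5.18
position: [0.4296, -0.2007, 0.055]
tool_rot: [0.988, 0.157, -0.0, -0.0]
ft_force: [-2.4, -1.0, 5.2]
grip_width: 0.0005
grip_force: 2.3
```

Run:
```python
from h import *
o=robot.get_obs();p=o["position"];print(o["time"],p,o["ft_force"],o["moment"],o["joint_torque"])
c=robot.camera("scene")
for z in(.054,.045,.03): print(np.round(blobs(c,(100,150,40),(125,255,255),z),1))
u=px(c,p-[0,0,.022]).astype(int);a=c["img"][u[1]-40:u[1]+40,max(0,u[0]-50):u[0]+50,::-1]
cv2.imwrite("pics/b3.png",cv2.resize(a,None,fx=6,fy=6,interpolation=cv2.INTER_CUBIC));print(u)
```

```text
5.1833 [ 0.42963542 -0.20066561  0.0550081 ] [-2.41829294 -0.95325003  5.18688489] [-0.11476222  0.40447626  0.03869059] [ 6.72232658e-01 -3.50832617e+01 -6.58331662e+00  3.68338544e-01
 -3.35338069e-01  9.01527765e-04]
[[ 438.  -203.1   31.5   30.7   19.2]]
[[ 432.1 -199.7   31.9   31.    19.2]]
[[ 422.1 -193.9   32.5   31.6   19.2]]
[159 297]
```

View pics/b3.png

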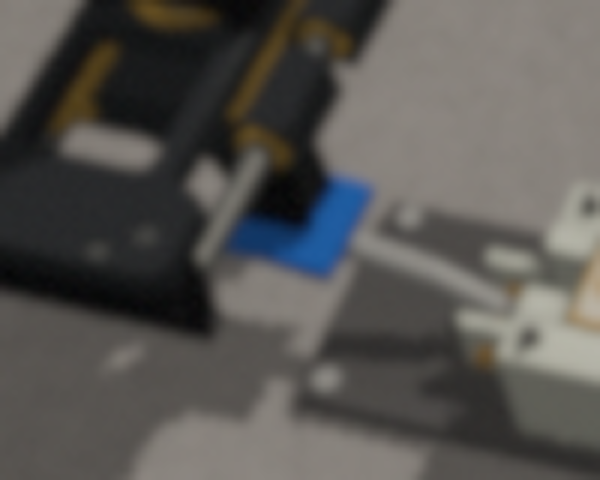

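>>> move_arm:
  series: "0 0 1 0 0 0; 0 0 2 0 0 0; 0 0 3 0 0 0; 0 0 4 0 0 0; 0 0 5 0 0 0"

```text
time: 5.65
position: [0.429, -0.2007, 0.0502]
tool_rot: [0.988, 0.157, -0.001, -0.0]
ft_force: [-3.7, -2.2, 5.7]
grip_width: 0.0003
grip_force: 2.9
```

Run:
```python
from h import *
o=robot.get_obs();p=o["position"];print(o["time"],p,o["ft_force"],o["moment"])
for n in("scene","top"):
  c=robot.camera(n)
  print(np.round(blobs(c,(100,150,40),(125,255,255),.05,20),1))
  for r in robot.tip_of(c,"tab")[:2]: print(r["p"],np.round(r["xyz"],3),px(c,r["xyz"]))
```

```text
5.65 [ 0.42900149 -0.20069978  0.05022053] [-3.68275701 -2.17515168  5.68852181] [-0.30704157  0.73697456  0.02640116]
[[ 437.8 -202.3   30.5   30.5   14.2]]
0.77 [ 0.43  -0.203  0.048] [156. 293.]
[]
```

>>> move_arm:
  series: "-1.5 0 1.5 0 0 0; -2 0 3 0 0 0; -2.5 0 4.5 0 0 0; -3 0 6 0 0 0; -3.5 0 7.5 0 0 0; -4 0 9 0 0 0"

```text
time: 6.35
position: [0.4262, -0.2017, 0.0409]
tool_rot: [0.988, 0.157, 0.0, -0.0]
ft_force: [-0.3, 1.8, 5.6]
grip_width: 0.0004
grip_force: 3.4
```

>>> move_arm:
  series: "-0.3 0 1 0 0 0; -0.6 0 2 0 0 0; -1 0 3 0 0 0; -1.3 0 4 0 0 0"

```text
time: 6.68
position: [0.4251, -0.2021, 0.037]
tool_rot: [0.988, 0.157, 0.0, 0.0]
ft_force: [0.1, 2.1, 6.9]
grip_width: 0.0006
grip_force: 3.3
```

>>> move_arm:
  series: "-0.3 0 1 0 0 0; -0.6 0 2 0 0 0; -1 0 3 0 0 0; -1 0 3 0 0 0"

```text
time: 7.02
position: [0.4244, -0.2025, 0.0338]
tool_rot: [0.988, 0.157, 0.0, 0.0]
ft_force: [1.0, 2.5, 4.2]
grip_width: 0.0004
grip_force: 1.8
```

>>> move_arm:
  series: "-0.2 0 0.7 0 0 0; -0.5 0 1.4 0 0 0; -0.5 0 2 0 0 0"

```text
time: 7.27
position: [0.4242, -0.2026, 0.0327]
tool_rot: [0.988, 0.157, 0.001, 0.0]
ft_force: [0.9, 4.1, 18.0]
grip_width: 0.0002
grip_force: 8.6
```

>>> move_arm:
  series: "0 0 -0.3 0 0 0; 0 0 -0.3 0 0 0; 0 0 -0.3 0 0 0; 0 0 -0.3 0 0 0; 0 0 -0.3 0 0 0; 0 0 -0.3 0 0 0"

```text
time: 7.77
position: [0.4241, -0.2026, 0.0329]
tool_rot: [0.988, 0.157, 0.001, 0.0]
ft_force: [2.1, 3.7, 9.9]
grip_width: 0.0005
grip_force: 4.9
```

>>> move_arm:
  series: "0 0 0 0 0 0; 0 0 0 0 0 0; 0 0 0 0 0 0; 0 0 0 0 0 0; 0 0 0 0 0 0; 0 0 0 0 0 0"

```text
time: 8.27
position: [0.4242, -0.2026, 0.0329]
tool_rot: [0.988, 0.157, 0.001, 0.0]
ft_force: [1.1, 4.0, 10.8]
grip_width: 0.0003
grip_force: 4.9
```

Run:
```python
from h import *
o=robot.get_obs();p=o["position"];print(o["time"],p,o["ft_force"])
c=robot.camera("scene")
for r in robot.tip_of(c,"tab")[:1]+robot.tip_of(c,"module")[:2]: print(r["p"],np.round(r["xyz"],3),px(c,r["xyz"]))
a=c["img"][240:380,100:300,::-1]
cv2.imwrite("pics/d.png",cv2.resize(a,None,fx=4,fy=4,interpolation=cv2.INTER_CUBIC))
```

```text
8.2667 [ 0.42415745 -0.20262457  0.03285396] [ 1.14151522  4.002624   10.84409412]
0.51 [ 0.425 -0.203  0.03 ] [156. 297.]
0.68 [ 0.542 -0.167  0.045] [217. 308.]
```

View pics/d.png

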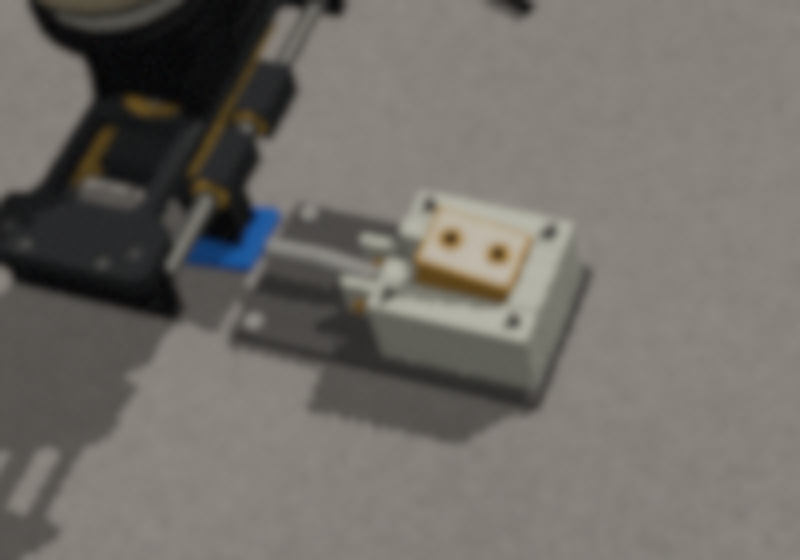

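>>> move_arm:
  series: "0 0 0.1 0 0 0; 0 0 0.1 0 0 0; 0 0 0.1 0 0 0; 0 0 0.1 0 0 0; 0 0 0.1 0 0 0; 0 0 0.1 0 0 0"

```text
time: 8.92
position: [0.4242, -0.2026, 0.0328]
tool_rot: [0.988, 0.157, 0.001, 0.0]
ft_force: [2.5, 4.4, 11.4]
grip_width: 0.0006
grip_force: 5.3
```

>>> move_arm:
  series: "0 0 -20 0 0 0; 0 0 -55 0 0 0; 0 0 -80 0 0 0; 0 0 -80 0 0 0"

```text
time: 9.25
position: [0.4257, -0.2047, 0.1156]
tool_rot: [0.988, 0.157, 0.003, 0.003]
ft_force: [-0.2, -0.1, -0.3]
grip_width: 0.0004
grip_force: 0.0
```

Run:
```python
from h import *
o=robot.get_obs();p=o["position"];print(o["time"],p,o["ft_force"])
c=robot.camera("scene")
for r in robot.search_frame(c,"module")[:2]+robot.tip_of(c,"module")[:2]+robot.tip_of(c,"fixture")[:1]: print(r["p"],np.round(r["xyz"],3),px(c,r["xyz"]))
for b in blobs(c,(5,5,150),(40,110,255),.065): print(np.round(b,1))
c=robot.camera("top")
for b in blobs(c,(5,5,150),(40,110,255),.065): print(np.round(b,1))
for r in robot.search_frame(c,"module")[:2]: print(r["p"],np.round(r["xyz"],3),px(c,r["xyz"]))
```

```text
9.25 [ 0.42570336 -0.20473175  0.11558009] [-0.17476855 -0.10220183 -0.29206161]
0.8 [ 0.548 -0.174  0.07 ] [215. 305.]
0.71 [ 0.544 -0.166  0.042] [218. 309.]
0.58 [ 0.537 -0.166  0.001] [218. 319.]
[ 630.2 -342.1   38.6   38.    -8.3]
[ 549.6 -170.2   73.4   63.3   18.5]
[ 711.8 1008.4   65.    29.2  -85.3]
[ 541.1 -163.9   72.7   62.3   18.2]
[ 619.1 -334.2   37.1   34.6    0.8]
0.59 [ 0.541 -0.162  0.066] [414. 259.]
```

>>> move_arm:
  series: "35 0 0 0 0 0; 75 0 0 0 0 0; 122 -1 0 0 0 0; 122 -1 0 0 0 0; 122 -1 0 0 0 0; 122 -1 0 0 0 0; 122 -1 0 0 0 0"
  jaw: 0.63

```text
time: 10.13
position: [0.5368, -0.1636, 0.111]
tool_rot: [0.988, 0.157, -0.002, -0.001]
ft_force: [-0.6, 0.3, -0.3]
grip_width: 0.0391
grip_force: 0.0
```

Run:
```python
from h import *
o=robot.get_obs();p=o["position"];print(o["time"],p,o["tool_rot"],o["ft_force"],o["grip_width"])
c=robot.camera("scene");print(px(c,p),px(c,p-[0,0,.022]))
s,k=np.sin(np.radians(18)),np.cos(np.radians(18))
for y in(-.0275,.0275): print("pad",px(c,p+np.array([-s*y,k*y,0])),px(c,p+np.array([-s*y,k*y,-.022])))
a=c["img"][220:370,120:320,::-1]
cv2.imwrite("pics/e.png",cv2.resize(a,None,fx=4,fy=4,interpolation=cv2.INTER_CUBIC))
```

```text
10.1333 [ 0.53679638 -0.16362466  0.11100242] [ 0.98765824  0.15661072 -0.00174282 -0.00111937] [-0.62483052  0.29162335 -0.29241746] 0.03908929646612937
[210. 284.] [212. 291.]
pad [204. 297.] [206. 304.]
pad [216. 271.] [218. 279.]
```

View pics/e.png

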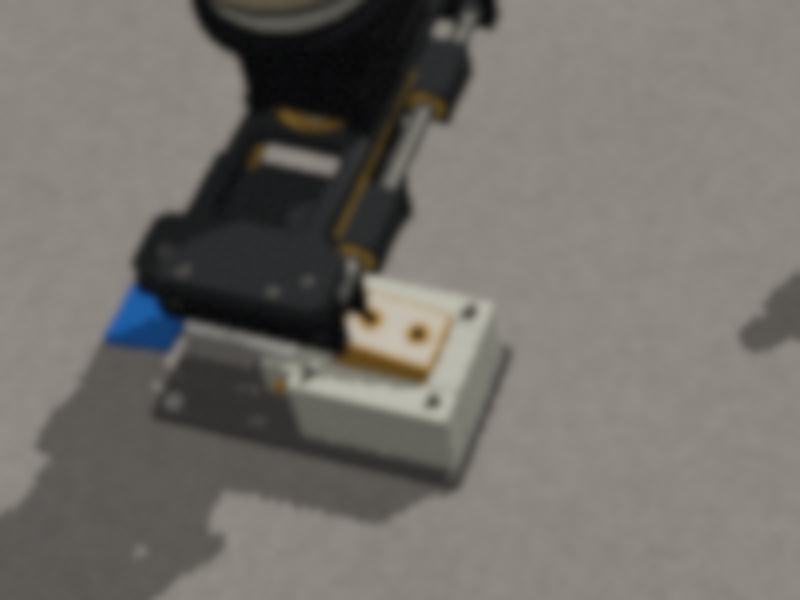

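>>> move_arm:
  series: "0 0 0 0 0 0; 0 0 0 0 0 0; 0 0 0 0 0 0"

```text
time: 10.43
position: [0.5384, -0.1644, 0.1123]
tool_rot: [0.988, 0.156, -0.0, -0.0]
ft_force: [-0.0, 1.0, 0.3]
grip_width: 0.0535
grip_force: 0.0
```

>>> move_arm:
  series: "3 2 12 0 0 0; 3 2 24 0 0 0; 3 2 32 0 0 0; 3 2 34 0 0 0; 3 2 34 0 0 0; 3 2 34 0 0 0"

```text
time: 10.93
position: [0.5425, -0.165, 0.0779]
tool_rot: [0.988, 0.157, -0.0, -0.0]
ft_force: [-0.4, -1.4, -0.1]
grip_width: 0.055
grip_force: 0.0
```

>>> move_arm:
  series: "0 0 0 0 0 0; 0 0 0 0 0 0; 0 0 0 0 0 0; 0 0 0 0 0 0; 0 0 0 0 0 0; 0 0 0 0 0 0"
  jaw: 0.2
  newtons: 5

```text
time: 11.43
position: [0.5426, -0.165, 0.0783]
tool_rot: [0.988, 0.157, 0.0, 0.0]
ft_force: [-0.2, -0.4, 0.3]
grip_width: 0.0235
grip_force: 0.0
```

>>> move_arm:
  series: "0 0 0 0 0 0; 0 0 0 0 0 0; 0 0 0 0 0 0; 0 0 0 0 0 0; 0 0 0 0 0 0; 0 0 0 0 0 0"
  jaw: 0.63

```text
time: 11.93
position: [0.5425, -0.165, 0.0781]
tool_rot: [0.988, 0.157, -0.0, -0.0]
ft_force: [0.4, 0.3, -0.4]
grip_width: 0.0518
grip_force: 0.0
```

>>> move_arm:
  series: "0 0 6 0 0 0; 0 0 11 0 0 0; 0 0 15 0 0 0; 0 0 17 0 0 0; 0 0 18 0 0 0; 0 0 19 0 0 0; 0 0 20 0 0 0; 0 0 20 0 0 0"

```text
time: 12.6
position: [0.5425, -0.165, 0.058]
tool_rot: [0.988, 0.157, -0.0, -0.0]
ft_force: [0.2, 0.5, -0.7]
grip_width: 0.0547
grip_force: 0.0
```

No contact; close on the module.

>>> move_arm:
  series: "0 0 0 0 0 0; 0 0 0 0 0 0; 0 0 0 0 0 0; 0 0 0 0 0 0; 0 0 0 0 0 0; 0 0 0 0 0 0; 0 0 0 0 0 0; 0 0 0 0 0 0"
  jaw: 0
  newtons: 15

```text
time: 13.27
position: [0.5426, -0.165, 0.0582]
tool_rot: [0.988, 0.157, 0.0, 0.0]
ft_force: [-0.2, 0.7, 0.3]
grip_width: 0.0297
grip_force: 15.0
```

>>> move_arm:
  series: "0 0 -3 0 0 0; 0 0 -8 0 0 0; 0 0 -15 0 0 0; 0 0 -25 0 0 0; 0 0 -40 0 0 0; 0 0 -55 0 0 0; 0 0 -70 0 0 0; 0 0 -70 0 0 0"
  newtons: 25

```text
time: 13.93
position: [0.5447, -0.166, 0.1319]
tool_rot: [0.988, 0.157, 0.003, 0.002]
ft_force: [0.1, -0.3, -0.9]
grip_width: 0.0296
grip_force: 25.0
```

Run:
```python
from h import *
o=robot.get_obs();p=o["position"];print(o["time"],p,o["tool_rot"],o["ft_force"],o["grip_width"],o["q"])
c=robot.camera("scene")
for r in robot.tip_of(c,"module")[:2]: print(r["p"],np.round(r["xyz"],3))
u=px(c,p-[0,0,.01]).astype(int);print(u)
a=c["img"][u[1]-70:u[1]+80,u[0]-100:u[0]+100,::-1]
cv2.imwrite("pics/f.png",cv2.resize(a,None,fx=4,fy=4,interpolation=cv2.INTER_CUBIC))
```

```text
13.9333 [ 0.54466165 -0.16595959  0.13186275] [0.98761019 0.1568858  0.00289419 0.00213956] [ 0.14904273 -0.27187752 -0.87349492] 0.029553348932774233 [-4.92019601e-01  5.74231674e-01  1.66444848e+00  1.19541077e-04
  8.95714748e-01  7.63627081e-01]
0.73 [ 0.543 -0.168  0.115]
[212 283]
```

View pics/f.png

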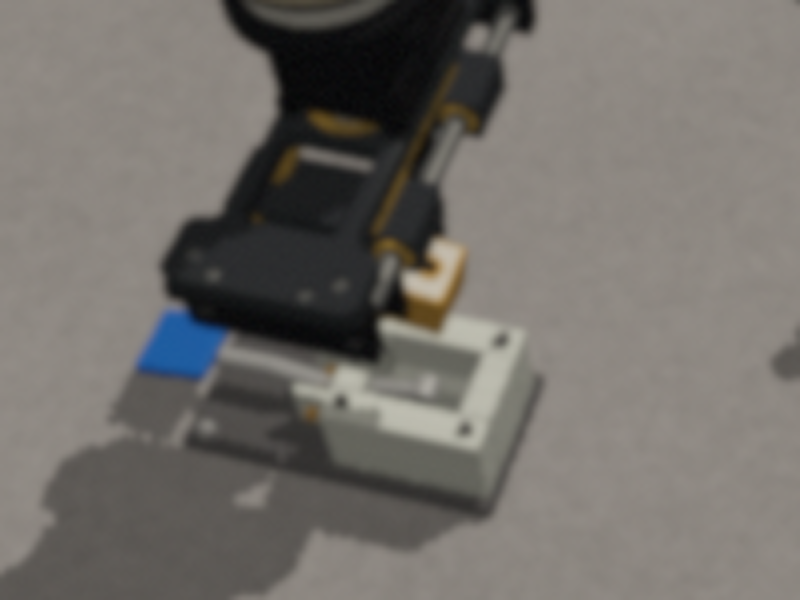

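>>> move_arm:
  series: "9 -20 -10 0 0 2; 23 -52 -10 0 0 5; 38 -88 -10 0 0 8; 54 -124 -10 0 0 11; 70 -160 -10 0 0 14; 86 -196 -10 0 0 17; 102 -232 -10 0 0 20; 114 -260 -10 0 0 22"

```text
time: 14.7
position: [0.5694, 0.1205, 0.137]
tool_rot: [0.999, -0.035, -0.001, -0.0]
ft_force: [0.7, -0.9, -0.8]
grip_width: 0.0299
grip_force: 25.0
```

```bash
cat > g.py <<'E'
from h import *
import sys
from scipy.spatial.transform import Rotation as Ro
o=robot.get_obs();R=Ro.from_quat(o["tool_rot"]);p=o["position"]
t=np.array([577,190.5,float(sys.argv[1])])/1000
print(o["time"],p,o["grip_width"],o["grip_force"],"d",(R.inv().apply(t-p)*1000).round(1),"yaw",np.degrees(np.arctan2(*R.as_matrix()[1::-1,0])).round(1),"turn",(R.inv()*Ro.from_euler("zx",[-8.5,180],degrees=True)).as_rotvec(degrees=True).round(1))
E
python3 g.py 120
```

```text
14.7 [0.56940132 0.12050862 0.13704954] 0.029911055588726053 24.99367654323578 d [  2.7 -70.3  17.1] yaw -4.0 turn [ -0.    0.1 -12.5]
```

>>> move_arm:
  series: "1 -25 0 0 0 2; 2 -50 4 0 0 4; 3 -66 10 0 0 4.5; 3 -70 17 0 0 4.5; 3 -70 17 0 0 4.5; 3 -70 17 0 0 4.5; 3 -70 17 0 0 4.5; 3 -70 17 0 0 4.5"

```text
time: 15.37
position: [0.5783, 0.1858, 0.1212]
tool_rot: [0.997, -0.075, -0.0, 0.0]
ft_force: [-0.9, 0.0, -1.9]
grip_width: 0.0294
grip_force: 25.0
```

```bash
python3 g.py 60
python3 - <<'E'
from h import *
c=robot.camera("scene");o=robot.get_obs();p=o["position"]
for r in robot.tip_of(c,"module")[:2]: print(r["p"],np.round(r["xyz"],3))
for r in robot.tip_of(c,"carrier")[:3]: print(r["p"],np.round(r["xyz"],3))
u=px(c,p-[0,0,.04]).astype(int);print(u)
a=c["img"][u[1]-75:u[1]+75,u[0]-100:u[0]+100,::-1]
cv2.imwrite("pics/g.png",cv2.resize(a,None,fx=4,fy=4,interpolation=cv2.INTER_CUBIC))
E
```

```text
15.3667 [0.57832152 0.18582274 0.12123754] 0.029383866443970456 24.996022582054138 d [-2.  -4.4 61.2] yaw -8.5 turn [  0.   0. -17.]
0.81 [0.578 0.183 0.106]
0.9 [ 0.726  0.226 -0.001]
0.74 [ 0.82   0.099 -0.004]
0.7 [0.541 0.482 0.001]
[336 185]
```

View pics/g.png

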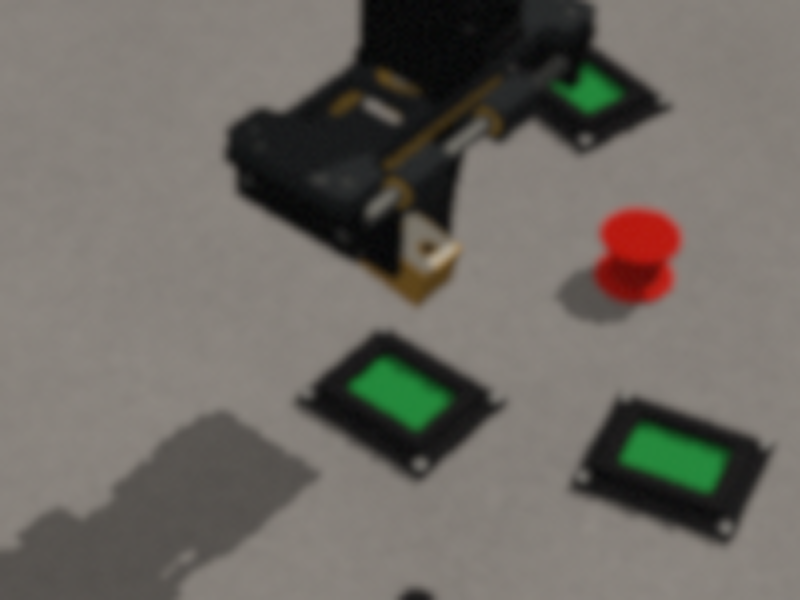

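>>> move_arm:
  series: "0 0 20 0 0 0; 0 0 40 0 0 0; 0 0 58 0 0 0; 0 0 68 0 0 0; 0 0 68 0 0 0; 0 0 68 0 0 0"

```text
time: 16.02
position: [0.5782, 0.1869, 0.0531]
tool_rot: [0.997, -0.074, -0.0, 0.0]
ft_force: [-0.4, 0.5, -0.3]
grip_width: 0.0296
grip_force: 25.0
```

```bash
sed -i 's/577,190.5/577.5,189/' g.py; python3 g.py 45
python3 - <<'E'
from h import *
c=robot.camera("scene");o=robot.get_obs();p=o["position"]
for r in robot.tip_of(c,"module")[:2]: print(r["p"],np.round(r["xyz"],3))
for r in robot.tip_of(c,"carrier")[:4]: print(r["p"],np.round(r["xyz"],3))
u=px(c,p-[0,0,.02]).astype(int);print(u)
a=c["img"][u[1]-50:u[1]+50,u[0]-66:u[0]+66,::-1]
cv2.imwrite("pics/i.png",cv2.resize(a,None,fx=6,fy=6,interpolation=cv2.INTER_CUBIC))
E
```

```text
16.0167 [0.57824022 0.18692336 0.05305165] 0.029581327650185025 24.995934069156647 d [-1.  -1.9  8.1] yaw -8.5 turn [  0.   0. -17.]
0.51 [0.578 0.181 0.037]
0.93 [0.536 0.487 0.002]
0.79 [ 0.721  0.224 -0.001]
0.63 [0.821 0.096 0.002]
0.61 [ 0.58   0.193 -0.002]
[336 201]
```

View pics/i.png

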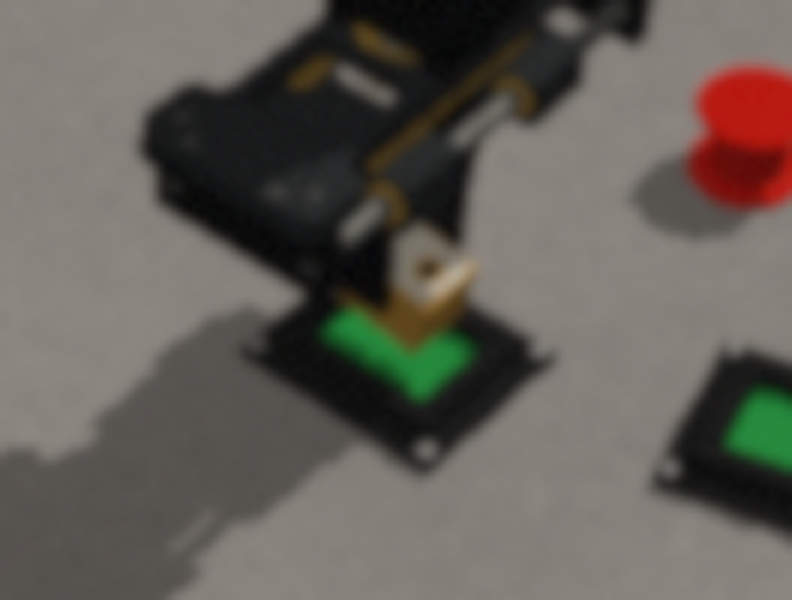

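>>> move_arm:
  series: "-1 -2 4 0 0 0; -1 -2 8 0 0 0; -1 -2 12 0 0 0; -1 -2 15 0 0 0; -1 -2 18 0 0 0; -1 -2 19 0 0 0; -1 -2 19 0 0 0"

```text
time: 16.75
position: [0.5772, 0.1892, 0.0336]
tool_rot: [0.997, -0.074, -0.0, 0.0]
ft_force: [-0.4, -0.0, -0.2]
grip_width: 0.0296
grip_force: 25.0
```

>>> move_arm:
  series: "0 0 1 0 0 0; 0 0 2 0 0 0; 0 0 3 0 0 0; 0 0 4 0 0 0; 0 0 5 0 0 0; 0 0 5 0 0 0"

```text
time: 17.25
position: [0.5774, 0.1893, 0.029]
tool_rot: [0.997, -0.074, -0.0, 0.0]
ft_force: [0.5, -0.1, -1.2]
grip_width: 0.0296
grip_force: 25.0
```

>>> move_arm:
  series: "0 0 0.7 0 0 0; 0 0 1.4 0 0 0; 0 0 2 0 0 0; 0 0 2 0 0 0"

```text
time: 17.58
position: [0.5775, 0.1894, 0.0281]
tool_rot: [0.997, -0.074, 0.0, 0.0]
ft_force: [-2.7, 0.3, 5.2]
grip_width: 0.0296
grip_force: 25.0
```

>>> move_arm:
  series: "0 0 0.6 0 0 0; 0 0 1.2 0 0 0; 0 0 1.5 0 0 0; 0 0 1.5 0 0 0"

```text
time: 17.92
position: [0.5773, 0.1894, 0.0278]
tool_rot: [0.997, -0.074, 0.0, 0.0]
ft_force: [-4.2, -0.4, 11.9]
grip_width: 0.0298
grip_force: 25.0
```

```bash
python3 g.py 28
python3 - <<'E'
from h import *
c=robot.camera("scene");o=robot.get_obs();p=o["position"];print(o["moment"])
for n in("top","scene"):
  c=robot.camera(n)
  for r in robot.tip_of(c,"module")[:2]: print(r["p"],np.round(r["xyz"],3))
  print([np.round(b,1) for b in blobs(c,(45,100,60),(80,255,255),.006,8) if b[0]<600 and b[1]<300])
T=c["world_to_cam"]
s,k=np.sin(np.radians(-8.5)),np.cos(np.radians(-8.5));R=np.array([[k,-s,0],[s,k,0],[0,0,1]])
for z in(.006,.032): print(z,[px(c,np.array([p[0],p[1],z])+R@np.array([a*.022,b*.015,0])).tolist() for a,b in((1,1),(1,-1),(-1,-1),(-1,1))])
u=px(c,p-[0,0,.015]).astype(int);print(u)
a=c["img"][u[1]-37:u[1]+37,u[0]-50:u[0]+50,::-1]
cv2.imwrite("pics/j.png",cv2.resize(a,None,fx=8,fy=8,interpolation=cv2.INTER_CUBIC))
E
```

```text
17.9167 [0.57730004 0.18939361 0.02783611] 0.02976795224780443 24.997368156909943 d [ 0.3  0.4 -0.2] yaw -8.4 turn [  0.   -0.  -16.9]
[-0.10222401  0.5380858   0.01555934]
[]
0.65 [0.575 0.187 0.014]
0.46 [ 0.386 -0.003 -0.   ]
[array([599.2, 188.9,  31.6,   5.2,  84.8])]
0.006 [[347.0, 210.0], [338.0, 218.0], [323.0, 208.0], [332.0, 201.0]]
0.032 [[348.0, 202.0], [339.0, 209.0], [323.0, 200.0], [332.0, 192.0]]
[335 207]
```

View pics/j.png

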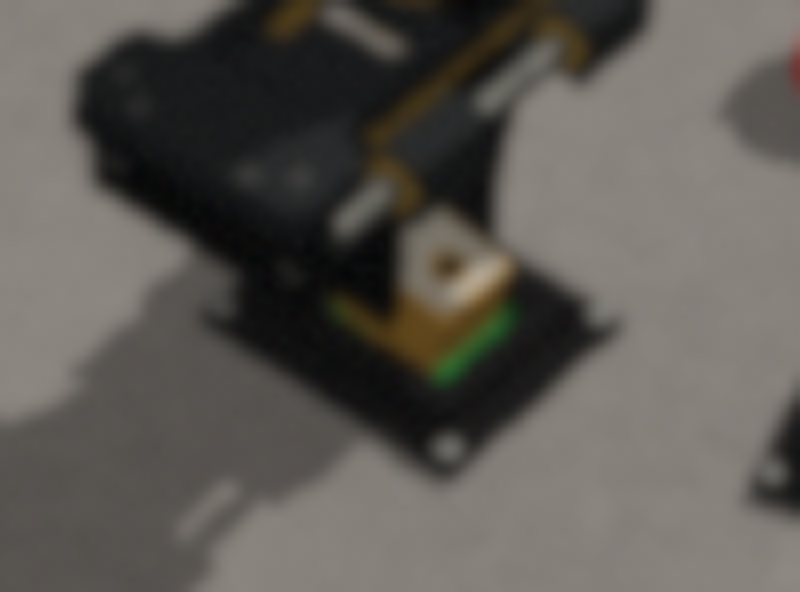

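>>> move_arm:
  series: "0 0 -2 0 0 0; 1 0 -2.5 0 0 0; 2 0 -2.5 0 0 0; 2 0 -2 0 0 0; 2 0 -1.5 0 0 0; 2 0 -1.5 0 0 0; 2 0 -1.5 0 0 0"
  newtons: 5

```text
time: 18.75
position: [0.5791, 0.1891, 0.027]
tool_rot: [0.997, -0.074, -0.0, 0.0]
ft_force: [-0.9, 0.0, 1.8]
grip_width: 0.0301
grip_force: 5.0
```

>>> move_arm:
  series: "0 0 0 0 0 0; 0 0 0 0 0 0; 0 0 0 0 0 0; 0 0 0 0 0 0"
  jaw: 0.5

```text
time: 19.08
position: [0.5797, 0.1889, 0.027]
tool_rot: [0.997, -0.074, 0.0, 0.0]
ft_force: [-0.8, -0.7, 0.0]
grip_width: 0.0425
grip_force: 0.0
```

Run:
```python
from h import *
c=robot.camera("scene");o=robot.get_obs();p=o["position"];print(o["time"],p,o["ft_force"],o["grip_width"])
for r in robot.tip_of(c,"module")[:1]: print(r["p"],np.round(r["xyz"],3))
print([np.round(b,1) for b in blobs(c,(45,100,60),(80,255,255),.006,8) if b[0]<620 and b[1]<300])
```

```text
19.1333 [0.57963143 0.18894938 0.02703303] [-0.8585617  -0.70831349 -0.44406272] 0.04280300798893058
0.55 [0.577 0.186 0.01 ]
[]
```

>>> move_arm:
  series: "0 0 -5 0 0 0; 0 0 -20 0 0 0; 0 0 -50 0 0 0; 0 0 -90 0 0 0; 0 0 -120 0 0 0; -40 0 -130 0 0 0; -80 0 -130 0 0 0; -100 0 -130 0 0 0"

```text
time: 19.85
position: [0.4759, 0.2039, 0.1583]
tool_rot: [0.997, -0.073, -0.001, 0.0]
ft_force: [-0.4, -0.4, -0.1]
grip_width: 0.0434
grip_force: 0.0
```

>>> move_arm:
  series: "0 40 0 0 0 0; 0 80 0 0 0 0; 0 120 0 0 0 0; 0 150 0 0 0 0; 0 150 0 0 0 0; 0 150 0 0 0 0"

```text
time: 20.35
position: [0.4586, 0.0541, 0.1576]
tool_rot: [0.997, -0.076, 0.0, -0.0]
ft_force: [0.5, 0.1, -0.7]
grip_width: 0.0437
grip_force: 0.0
```

Run:
```python
from h import *
o=robot.get_obs();p=o["position"];print(o["time"],p,o["ft_force"])
ims=[]
for n in("scene","top"):
  c=robot.camera(n)
  for r in robot.tip_of(c,"module")[:2]: print(r["p"],np.round(r["xyz"],3))
  print([np.round(b,1) for b in blobs(c,(45,100,60),(80,255,255),.006,5) if b[0]<640 and b[1]<300])
  print([np.round(b,1) for b in blobs(c,(5,5,130),(40,130,255),.032,5) if 520<b[0]<640 and 100<b[1]<300])
  u=px(c,[.578,.189,.02]).astype(int);print(u)
  ims.append(cv2.resize(c["img"][u[1]-28:u[1]+28,u[0]-25:u[0]+25,::-1],None,fx=8,fy=8,interpolation=cv2.INTER_CUBIC))
cv2.imwrite("pics/k.png",np.hstack(ims))
```

```text
20.35 [0.45864578 0.05411321 0.15761332] [ 0.51293762  0.13116076 -0.74371009]
0.94 [0.581 0.187 0.008]
[]
[]
[335 205]
0.72 [ 0.688  0.016 -0.001]
0.67 [0.582 0.193 0.007]
[array([553.4, 194. ,  35.2,   5.6,  79.5])]
[array([577.6, 187.5,  44.1,  28.9,  -7.7])]
[265 239]
```

View pics/k.png

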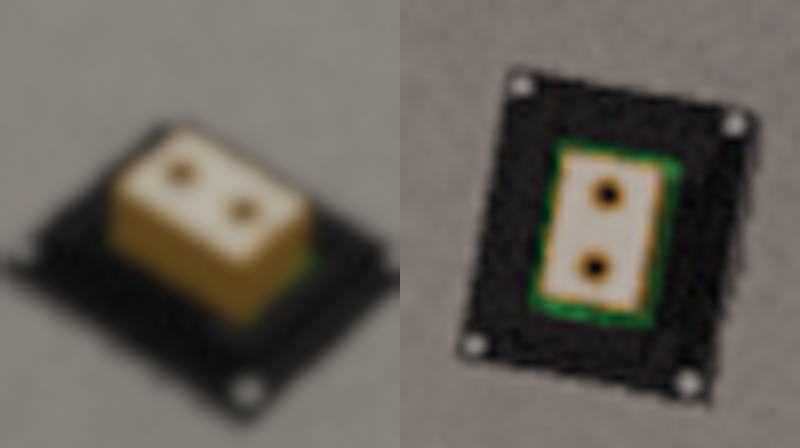

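The module (left, scene view around crop pixel 215,205; right, top view around 600,230) lies flat. In the top view green shows on all four sides, and the white top measures 44 x 29 mm at the seated height, centred to about 1–2 mm.

```bash
python3 -c "
from rig import robot
print(robot.hand_in())"
```

```text
the job is handed in; nothing more can be done
None
```

I've handed the job in (it returned no verdict): I pressed the tab to its stop for over a second at about 10–11 N, with one 18 N reading on reaching it, and the module now lies flat in the nearest carrier's recess, about 1–2 mm off centre, with the arm clear of everything.

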